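# Swing the drip hook round until it locks, then hang the straining cup on it

## Robot

A 7-joint arm with a two-finger parallel gripper is mounted at the origin on the work surface. World frame = base frame: x ahead of the robot, y to its left, z up, the work surface at z = 0. Lengths are in m, angles in rad, forces in N, time in s.
With the tool pointing down it reaches from about 0.35 to 0.775 m from the base axis. Payload 3.1 kg.
Tool frame: the origin (TCP) lies on the centre line of the jaws, within the pads' length; the fingertips stand 17 mm ahead of it and the grasp point (between the pads) lies 2 mm behind it; z points along the fingers, y is the line along which they close (so a half turn about z gives the same grasp; the last joint's range is limited). The gripper opens to 85 mm and grips with 20 to 120 N. Pads are 22 mm wide; open, the fingers measure 114 mm over their backs; the gripper's body (76 mm by 85 mm) begins 54 mm behind the grasp point. The pads swing forward as they close: fully open they stand 13 mm farther back than shut.
Start: joints at [-1.154, 0.311, 0.014, 1.512, -0.004, 1.319, -0.027], TCP at [0.244, 0.493, 0.248] pointing down, gripper open.
Joint ranges: [-2.7, 2.7], [-0.3, 1.91], [-1.27, 1.3], [0.12, 2.57], [-1.44, 4.58], [0.2, 2.03], [-3.05, 3.05]. Speed limits (rad/s): [2.79, 2.79, 3.14, 3.14, 3.14, 3.14, 3.14].

## Interface

Orientations are given as a rotation vector (axis times angle).
In Python, from station import * gives the robot as it stands.
- The arm moves only by the tool move_arm, never from a script. Its argument "steps" is a list of rows, each a list of 3 entries, a list of its own where there are three numbers: the shift along the tool's x, y, z in mm, then the turn, a rotation vector about the tool's x, y, z in rad, then the opening in per cent of the stroke, from 0 (shut) to 100 (fully open). In form: [[[x, y, z], [rx, ry, rz], fingers], ...]. A call has 1 to 5 rows; each row is the pose to reach, as a shift and turn from the pose commanded when the call began, along the tool's axes at that moment; what a row does not reach only later rows make up. A row lasts 1/10 s, in which the tool goes at most 50 mm and 8.59 degrees, less where a joint would pass 70% of its speed; a pose out of reach is approached as far as the arm can. A call with a gripper value outside its range is refused whole. The fingers move at their own pace and stop on an object; the grip force is fixed at half the most. Time passes only in rows, so rows that repeat a pose let the fingers close. It gives the time, the measured TCP pose, the force, the opening and the grip force at its end, in the units of the state.
- state(): the state, without advancing time (a new reading comes with each control period).
- capture(name): name is "scene" or "top" or "wrist"; returns a dict with "color" (400x640x3 uint8, red, green, blue), "range_z" (400x640 float32, m along the optical axis (not along the pixel's ray), 0 where there is no reading), "fx", "fy", "cx", "cy" (pixels), "extrinsics" (4x4, takes a point from camera to world coordinates). Camera axes: x right, y down, z forward; pixel columns grow to the right and rows downward; lengths in m; the calibration is good to about 2 mm. A picture is of the moment at which its call begins.
- hand_in(): hands the job in; it is judged then, once.
The state is a dict: "t": time; "joint_positions": joint angles; "qvel": joint speeds; "effort": joint torques, N m; "eef_pos": TCP position; "ee_rot": TCP orientation; "contact_force": force on the tool from outside, world axes, zero at the start; "torque": the same for the moment, N m; "gripper_width": finger opening in m; "grip_force": force on a finger pad.
Only numpy, scipy, OpenCV 4.12 (cv2) and the standard library are available. Lean on these libraries where they do the work, as an engineer would, in place of code of your own. Each camera call takes 0.05 s, during which the arm holds its last target. There are 200 camera calls.

## Task

The red hook of the ink-maker's drip stand is parked to one side: first swing it round over the white drip dish until its lock catches, feeling for the catch and not forcing the hook past it (it springs back if let go too soon). Then pick the straining cup up by its wooden knob, hang it gently by the peak of its wire bail in the dip of the locked hook, and let go so that it hangs free and still over the dish. Leave the jars and the bottle where they are.

Things in the scene. Friction and masses are not known exactly. Their poses are not given: they have to be found in the camera images.
- hook (a joint): Turn of the swivel hook about its vertical axis (rad). 0 = parked, arm pointing to the stand's left; grows anticlockwise seen from above, towards the dish. A spring returns it to below 0.7 if let go. A pin drops in and locks it somewhere in 1.12 to 2.02: the angle differs each time, is not measured and must be felt. Locked, it has 0.03 rad of play and stays.
- hook_axis (a point): Point on the swivel axis at arm height (190 mm above the table), on a brass disc 72 mm across; the keeper and pin above it reach 38 mm out and 52 mm up from here. Pushing the arm 85 mm from the axis takes 1 to 6 N on the way; at the catch it rises steeply (the sprung arm yields 1 mm per 2.8 N). More than 12 N on the hook breaks the lock.
- stand: The fixed drip stand; origin on the table, on the swivel axis. Its wooden foot is 210 x 120 x 10 mm, reaching 160 mm towards its -x and 50 mm towards +x; on it stands a white drip dish 128 mm across, rim 32 mm above the table, centred 90 mm towards -x. Steel post 22 mm across. Its +y is its left.
- hook_seat (a point): Where the bail's wire rests in the dip of the red arm, 88 mm from the swivel axis; moves with the arm. x points outward along the arm, z up. The arm is a round rod 8 mm thick, its straight part centred 1.5 mm below this point's height; its upturned end stands 18 mm farther out, its top 18.5 mm above this point.
- strainer_knob (a point): Centre of the wooden knob of the loose straining cup, for grasping from above: 24 x 24 x 32 mm (z), sides along the cup's x and y. It is 154 mm above the cup's underside, which stands upright on the table; a 22 mm stem joins it to the peak of the bail below. In all 0.13 to 0.25 kg.
- strainer_peak (a point): Centre of the 6 mm wire at the bail's peak, 38 mm below the knob's centre, 116 mm above the underside. The wire falls 10 mm to shoulders 36 mm out along the cup's +y and -y, then straight down to the rim. The hook passes under it along the cup's x (either way); the window is 63 mm high, 66 mm wide. Steel cup: 72 mm across, 50 mm high.
- jar_amber_mid (a point): Mid-height point of a loose amber jar with a black lid, 64 mm across, 78 mm high; leave it alone.
- jar_plum_mid (a point): Mid-height point of a loose dark plum jar with a metal lid, 60 mm across, 66 mm high; leave it alone.
- jar_pale_mid (a point): Mid-height point of a loose pale yellow jar with a metal lid, 66 mm across, 82 mm high; leave it alone.
- bottle_olive_mid (a point): Mid-height point of a loose green bottle with a black cap, 54 mm across, 150 mm high; leave it alone.
There are look-alikes about, which are no part of the job. What is meant by the part that bears strainer_knob is not blue or pink, and is the smaller of those in its own colour.

How it is judged:
On the way:
1. the hook is swung round and locked: it stays over the dish by itself, untouched, before the straining cup is moved (value of joint hook above 0.95 rad and velocity of joint hook between -0.05 and 0.05 rad/s and contact force between each of the fingers, the arm and hook below 0.2 N and distance of strainer_knob from where it was at the start of the episode below 0.02 m), for 0.3 s.
At the end, for the whole second after the job is handed in: The hook is still locked over the dish (joint above 0.95 rad) and the straining cup hangs on it: the peak of its bail within 10 mm of the hook's seat, its weight on the hook, upright within 0.2 rad, its bail squarely across the hook (within 0.5 rad), slower than 0.05 m/s and let go (value of joint hook above 0.95 rad and distance between strainer_peak and hook_seat below 0.01 m and contact force between strainer and hook above 0.6 N and angle between strainer_knob's own z axis and vertical below 0.2 rad and angle between the x axis of strainer_knob and the x axis of hook_seat, either way round below 0.5 rad and linear speed of strainer below 0.05 m/s and contact force between the fingers and strainer below 0.1 N); the robot touches nothing.
It fails at once if the hook is forced: robot pushes on it with more than 12 N (contact force between any of the fingers, the arm and hook above 12 N).
It fails at once if the cup is pressed or dropped on the hook with more than 12 N (contact force between strainer and hook above 12 N).
It fails at once if a jar or the bottle is shifted by more than 30 mm (distance of any of jar_amber_mid, jar_plum_mid, jar_pale_mid, bottle_olive_mid from where it was at the start of the episode above 0.03 m).
It also fails if it takes over 72 s, if anything falls off the work surface, if the arm or the gripper's body presses on something with over 40 N, if the wrist force passes 120 N, or if a joint passes its speed limit or range.

## Working session

There is one attempt and no reset: what is moved stays moved. The work goes in short steps, Python scripts to look and compute and a tool call to move; the robot and the scene stay as the last step left them, time stands still between calls to the robot, and variables do not carry over. Pictures are saved under pics/ and viewed, at most 10 in all, crops included, and the job is handed in when it is done.

Besides the shell and the picture viewer there is one more tool, called after "Call:" in YAML: its name, and indented under it one key for each argument. move_arm: Moves the arm, as the interface text tells. Its arguments: {"type":"object","properties":{"steps":{"type":"array","items":{"type":"array"}}},"required":["steps"]}

```bash
mkdir -p pics; ls; cat > h.py <<'E'
from station import *
import numpy as np, cv2
def save(n,f):
    c=capture(n); cv2.imwrite(f'pics/{f}.png',c['color'][:,:,::-1]); np.savez(f'{f}.npz',**c); return c
def P(c,u,v,r=1):
    z=c['range_z'][v-r:v+r+1,u-r:u+r+1]; z=np.median(z[z>0])
    p=np.array([(u-c['cx'])/c['fx']*z,(v-c['cy'])/c['fy']*z,z,1]); return (c['extrinsics']@p)[:3]
def cloud(c):
    v,u=np.mgrid[:400,:640]; z=c['range_z']
    p=np.stack([(u-c['cx'])/c['fx']*z,(v-c['cy'])/c['fy']*z,z,np.ones_like(z)],-1)
    return (p@c['extrinsics'].T)[...,:3]
E
python3 - <<'E'
from h import *
s=state();print(s)
a=save('scene','s0');b=save('top','t0')
E
```

```text
pics
{'t': 0.0, 'joint_positions': array([-1.15369335,  0.31173607,  0.01402059,  1.51308208, -0.00440206,
        1.31917569, -0.02720608]), 'qvel': array([ 0.0011316 , -0.00149643,  0.00078652,  0.00034644, -0.00081231,
        0.00283068, -0.00032262]), 'effort': array([ 1.36374517e-06, -3.79919386e+01,  1.45918750e-01, -2.30590779e+01,
        1.21643147e-02,  1.34899450e-02, -6.77286280e-06]), 'eef_pos': array([0.24327554, 0.49249943, 0.24720527]), 'ee_rot': array([-0.71421613, -3.0588786 ,  0.003659  ]), 'contact_force': array([-0.88093279, -0.30829049,  0.50246278]), 'torque': array([ 0.05237717, -0.03009412, -0.0336151 ]), 'grip_force': 0.0, 'gripper_width': 0.08509363754973465}
```

View pics/s0.png

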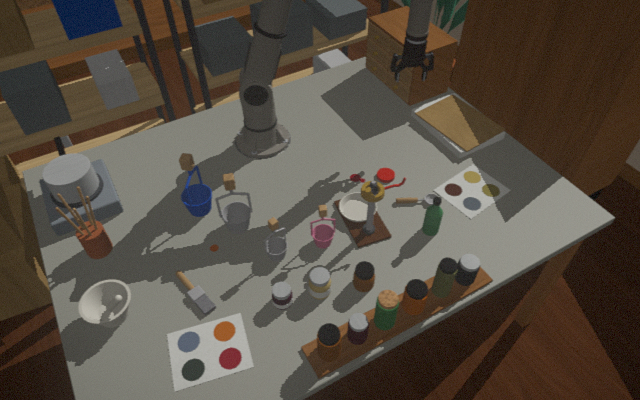

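View pics/t0.png

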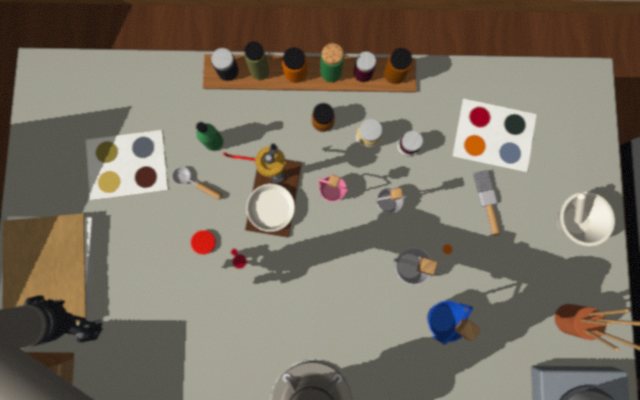

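Top view: four cups – blue (450,322), pink (333,188), grey steel at (413,265) and grey steel at (391,199). The last is the smaller of the two greys, so it should be the target. The hook arm's tip is at (225,154), the brass disc at (270,161) and the dish at (270,208). I'll confirm the cup in a crop.

```bash
python3 - <<'E'
from h import *
b=dict(np.load('t0.npz'));a=dict(np.load('s0.npz'))
im=b['color'][:,:,::-1]; s=a['color'][:,:,::-1]
x=np.hstack([cv2.resize(im[120:300,190:290],(400,600*180//150*1//1) if 0 else (333,600),interpolation=2),cv2.resize(im[160:300,350:460],(467,600),interpolation=2)])
cv2.imwrite('pics/c1.png',x)
for n,c in(('top',b),('scene',a)):
    C=cloud(c); print(n,c['extrinsics'][:3,3],c['fx'])
    z=C[...,2]; 
    hsv=cv2.cvtColor(c['color'],cv2.COLOR_RGB2HSV)
    # knob-height clusters
    m=((z>.10)&(z<.28)&(C[...,0]>.2)&(C[...,0]<.8)&(abs(C[...,1])<.6)&(c['range_z']>0)).astype(np.uint8)
    k,l,st,ce=cv2.connectedComponentsWithStats(m)
    for i in range(1,k):
        if st[i,4]>8:
            q=C[l==i]; print(ce[i].round(),st[i,4],np.median(q,0).round(3),q.min(0).round(3),q.max(0).round(3))
    red=((hsv[...,0]<6)|(hsv[...,0]>174))&(hsv[...,1]>180)&(z>.16)&(z<.23)&(c['range_z']>0)
    q=C[red]; print('red',len(q)); print(q[::max(1,len(q)//12)].round(3))
    w=(hsv[...,1]<60)&(hsv[...,2]>140)&(z>.02)&(z<.045)&(c['range_z']>0)
    k,l,st,ce=cv2.connectedComponentsWithStats(w.astype(np.uint8))
    for i in range(1,k):
        if st[i,4]>60: q=C[l==i]; print('white',ce[i].round(),q.min(0).round(3),q.max(0).round(3))
E
```

```text
top [ 0.35618833 -0.00975358  1.26043415] 464.6573424691677
[204. 131.] 272 [0.682 0.279 0.113] [0.664 0.261 0.1  ] [0.709 0.307 0.155]
[266. 160.] 880 [0.594 0.108 0.203] [0.557 0.072 0.186] [0.627 0.215 0.239]
[333. 182.] 167 [ 0.552 -0.043  0.168] [ 0.539 -0.078  0.101] [ 0.57  -0.007  0.175]
[394. 194.] 169 [ 0.524 -0.191  0.168] [ 0.513 -0.232  0.104] [ 0.538 -0.156  0.175]
[423. 265.] 372 [ 0.357 -0.245  0.228] [ 0.337 -0.303  0.105] [ 0.373 -0.202  0.235]
[ 60. 301.] 39 [0.272 0.53  0.258] [0.263 0.527 0.244] [0.276 0.536 0.279]
[466. 326.] 448 [ 0.224 -0.333  0.24 ] [ 0.2   -0.372  0.1  ] [ 0.263 -0.314  0.247]
[ 98. 322.] 40 [0.229 0.446 0.263] [0.222 0.441 0.248] [0.235 0.451 0.278]
red 37
[[0.605 0.2   0.19 ]
 [0.605 0.193 0.19 ]
 [0.604 0.185 0.194]
 [0.603 0.194 0.186]
 [0.602 0.185 0.194]
 [0.603 0.18  0.187]
 [0.601 0.171 0.196]
 [0.603 0.165 0.19 ]
 [0.6   0.167 0.193]
 [0.599 0.159 0.196]
 [0.6   0.152 0.195]
 [0.597 0.152 0.195]
 [0.598 0.146 0.193]]
white [272. 205.] [0.443 0.058 0.02 ] [0.567 0.184 0.039]
white [487. 197.] [ 0.519 -0.484  0.02 ] [ 0.56  -0.444  0.
[... 486 characters left out ...]
 [ 0.376 -0.204  0.237]
[375. 193.] 579 [0.602 0.099 0.2  ] [0.557 0.068 0.1  ] [0.631 0.213 0.241]
[435. 207.] 193 [0.694 0.275 0.117] [0.668 0.255 0.1  ] [0.711 0.302 0.158]
[323. 214.] 155 [ 0.56  -0.048  0.155] [ 0.54  -0.082  0.101] [ 0.572 -0.01   0.176]
[273. 227.] 171 [ 0.53  -0.199  0.155] [ 0.514 -0.234  0.1  ] [ 0.542 -0.16   0.177]
red 8
[[0.602 0.173 0.194]
 [0.605 0.174 0.196]
 [0.605 0.178 0.194]
 [0.608 0.179 0.197]
 [0.607 0.184 0.193]
 [0.603 0.16  0.197]
 [0.599 0.149 0.195]
 [0.6   0.156 0.193]]
white [429. 104.] [0.166 0.589 0.025] [0.202 0.783 0.043]
white [343. 204.] [0.438 0.056 0.02 ] [0.537 0.135 0.044]
white [ 99. 310.] [ 0.443 -0.742  0.025] [ 0.503 -0.711  0.045]
```

View pics/c1.png

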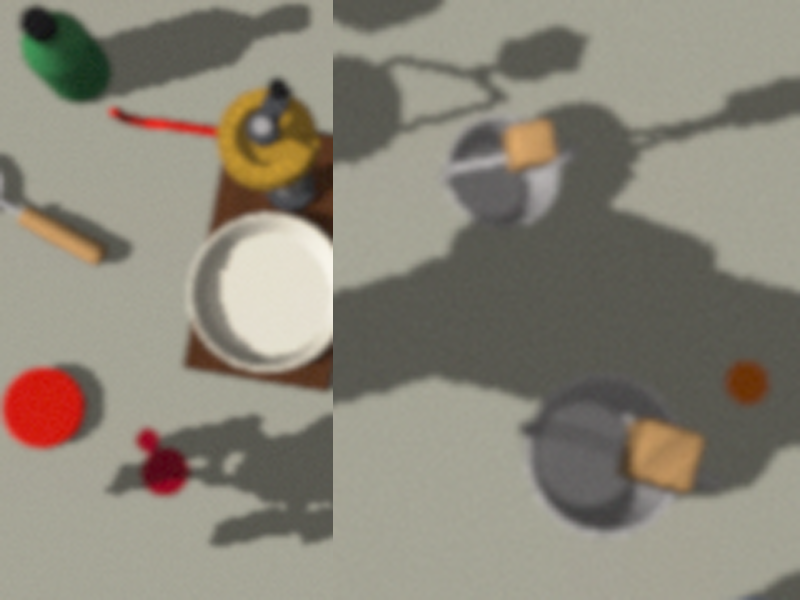

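The crop confirms it: the upper grey cup (knob at top-view (395,194)) is clearly smaller than the lower grey one, and it is neither blue nor pink. The axis is at about (0.593,0.107), with the hook parked at about 82° in world. I'll close the gripper and travel to the hook's clockwise side.

```bash
cat >> h.py <<'E'
from scipy.spatial.transform import Rotation as R
def to(p,xdeg):
    "tool shift (mm) and rz to reach p, tool down with tool x at xdeg in world"
    s=state(); r=R.from_rotvec(s['ee_rot']); M=r.as_matrix()
    c,n=np.cos(np.radians(xdeg)),np.sin(np.radians(xdeg))
    T=np.array([[c,n,0],[n,-c,0],[0,0,-1.]])
    print('shift',(M.T@(np.array(p)-s['eef_pos'])*1e3).round(1),'turn',R.from_matrix(M.T@T).as_rotvec().round(3),
     'pos',s['eef_pos'].round(4),'xdeg',np.degrees(np.arctan2(M[1,0],M[0,0])).round(1),'F',s['contact_force'].round(2),'q',s['joint_positions'].round(2),'t',s['t'])
E
```

Call:
move_arm:
  steps:
    - [[-48, -10, 0], [0, 0, 0.14], 0]
    - [[-96, -20, 0], [0, 0, 0.28], 0]
    - [[-144, -30, 0], [0, 0, 0.42], 0]
    - [[-192, -40, 0], [0, 0, 0.56], 0]
    - [[-240, -49, 0], [0, 0, 0.7], 0]

```text
t: 0.6
eef_pos: [0.438, 0.3413, 0.2479]
ee_rot: [-1.727, -2.624, 0.001]
contact_force: [0.5, 1.2, 0.6]
gripper_width: 0.0122
grip_force: 0.0
```

```bash
python3 -c "
from h import *
to((.632,.192,.247),-8)"
```

```text
shift [-213.8  119.1    0.9] turn [-0.000e+00  1.000e-03  2.117e+00] pos [0.438  0.3413 0.2479] xdeg 113.3 F [0.55 1.18 0.64] q [-0.88  0.32  0.25  1.5  -0.08  1.32 -0.22] t 0.6
```

Call:
move_arm:
  steps:
    - [[-42, 24, 0], [0, 0, 0.14], 0]
    - [[-84, 48, 0], [0, 0, 0.28], 0]
    - [[-127, 71, 0], [0, 0, 0.42], 0]
    - [[-170, 95, 0], [0, 0, 0.56], 0]
    - [[-214, 119, 0], [0, 0, 0.7], 0]

```text
t: 1.1
eef_pos: [0.6326, 0.1937, 0.2477]
ee_rot: [-2.521, -1.873, 0.001]
contact_force: [0.3, -0.5, 1.2]
gripper_width: -0.0
grip_force: 0.0
```

Call:
move_arm:
  steps:
    - [[0, 0, 0], [0, 0, 0.14], 0]
    - [[0, 0, 0], [0, 0, 0.28], 0]
    - [[0, 0, 0], [0, 0, 0.42], 0]
    - [[0, 0, 0], [0, 0, 0.56], 0]
    - [[0, 0, 0], [0, 0, 0.7], 0]

```text
t: 1.6
eef_pos: [0.6313, 0.1946, 0.2474]
ee_rot: [-3.012, -0.894, 0.003]
contact_force: [0.0, 0.7, 0.4]
gripper_width: -0.0001
grip_force: 0.0
```

Call:
move_arm:
  steps:
    - [[0, 0, 0], [0, 0, 0.14], 0]
    - [[0, 0, 0], [0, 0, 0.28], 0]
    - [[0, 0, 0], [0, 0, 0.42], 0]
    - [[0, 0, 0], [0, 0, 0.56], 0]
    - [[0, 0, 0], [0, 0, 0.7], 0]

```text
t: 2.1
eef_pos: [0.6313, 0.1947, 0.2475]
ee_rot: [3.135, -0.193, -0.002]
contact_force: [0.5, -0.6, 0.5]
gripper_width: -0.0001
grip_force: 0.0
```

```bash
python3 -c "
from h import *
to((.632,.192,.195),-8)
save('wrist','w0')"
```

```text
shift [ 1.1  2.6 52.5] turn [0.    0.001 0.017] pos [0.6313 0.1947 0.2475] xdeg -7.0 F [ 0.54 -0.56  0.48] q [-0.73  0.63  0.75  1.18 -0.41  1.48 -1.75] t 2.1
```

View pics/w0.png

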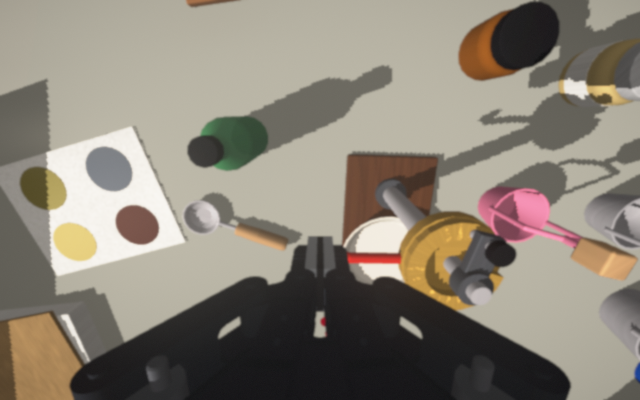

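The wrist view shows the closed fingertips at (320,250), the red arm along row 258 at columns 350–400, and the brass disc at (452,260). I'll check the arm's location by depth before descending.

```bash
python3 -c "
from h import *
c=dict(np.load('w0.npz'))
for u,v in((360,258),(375,258),(390,259),(320,245),(452,230),(425,262)): print(u,v,P(c,u,v).round(4))
C=cloud(c);m=(C[...,2]>.186)&(C[...,2]<.2)&(c['color'][...,0]>120)&(c['color'][...,1]>80)&(abs(C[...,0]-.593)<.04)
q=C[m];print(len(q),q.min(0).round(4),q.max(0).round(4))
print(cv2.minEnclosingCircle(q[:,:2].astype(np.float32)))"
```

```text
360 258 [0.603  0.1694 0.1919]
375 258 [0.6017 0.1586 0.192 ]
390 259 [0.5995 0.1479 0.1919]
320 245 [0.6425 0.1937 0.244 ]
452 230 [0.6221 0.1085 0.2023]
425 262 [0.6004 0.1265 0.2023]
1749 [0.5742 0.0716 0.186 ] [0.6283 0.1767 0.2   ]
((0.5942325592041016, 0.12414714694023132), 0.054164987057447433)
```

Call:
move_arm:
  steps:
    - [[0, 2, 15], [0, 0, 0], 0]
    - [[0, 2, 30], [0, 0, 0], 0]
    - [[0, 3, 42], [0, 0, 0], 0]
    - [[0, 3, 52], [0, 0, 0], 0]
    - [[0, 3, 52], [0, 0, 0], 0]

```text
t: 2.65
eef_pos: [0.6302, 0.1916, 0.1942]
ee_rot: [3.135, -0.183, -0.006]
contact_force: [-0.2, -0.2, -0.2]
gripper_width: -0.0003
grip_force: 0.0
```

```bash
python3 - <<'E'
from h import *
to((.632,.192,.195),-8)
s=state();p=s['eef_pos'];A=np.array([.593,.107])
# arc step in tool frame: tool -x = push dir, tool +y = toward axis. chords for total angle a at r=90, offset 15
for a in (.05,.1,.2,.26): 
    # tool centre position in arm frame: r outward, -15 tangential
    e=np.array([.090,-.015]); Rm=np.array([[np.cos(a),-np.sin(a)],[np.sin(a),np.cos(a)]])
    d=(Rm@e-e)*1e3; print(a,'tool x',(-d[1]).round(2),'tool y',(-d[0]).round(2),'rz',-a)
E
```

```text
shift [ 1.7 -0.6 -0.8] turn [0.001 0.004 0.023] pos [0.6302 0.1916 0.1942] xdeg -6.7 F [-0.23 -0.19 -0.24] q [-0.74  0.65  0.73  1.28 -0.43  1.37 -1.72] t 2.65
0.05 tool x -4.52 tool y -0.64 rz -0.05
0.1 tool x -9.06 tool y -1.05 rz -0.1
0.2 tool x -18.18 tool y -1.19 rz -0.2
0.26 tool x -23.64 tool y -0.83 rz -0.26
```

Call:
move_arm:
  steps:
    - [[-4, 0, 0], [0, 0, 0], 0]
    - [[-7, 0, 0], [0, 0, 0], 0]
    - [[-9, 0, 0], [0, 0, 0], 0]
    - [[-11, 0, 0], [0, 0, 0], 0]
    - [[-12, 0, 0], [0, 0, 0], 0]

```text
t: 3.15
eef_pos: [0.6194, 0.1932, 0.1968]
ee_rot: [-3.136, 0.183, -0.001]
contact_force: [1.1, -0.6, 0.3]
gripper_width: -0.0
grip_force: 0.2
```

```bash
python3 -c "
from h import *
to((.632,.192,.195),-8)"
```

```text
shift [12.7 -0.3  1.8] turn [-0.001 -0.001  0.023] pos [0.6194 0.1932 0.1968] xdeg -6.7 F [ 1.14 -0.58  0.35] q [-0.76  0.63  0.74  1.31 -0.42  1.36 -1.72] t 3.15
```

Call:
move_arm:
  steps:
    - [[-5.4, -0.7, 0], [0, 0, -0.06], 0]
    - [[-10.9, -1.1, 0], [0, 0, -0.12], 0]
    - [[-16.3, -1.2, 0], [0, 0, -0.18], 0]
    - [[-21.8, -1, 0], [0, 0, -0.24], 0]
    - [[-27.3, -0.4, 0], [0, 0, -0.3], 0]

```text
t: 3.65
eef_pos: [0.5929, 0.197, 0.1967]
ee_rot: [-3.128, -0.291, -0.003]
contact_force: [0.5, 0.4, 0.0]
gripper_width: -0.0
grip_force: 0.6
```

Call:
move_arm:
  steps:
    - [[-5.4, -0.7, 0], [0, 0, -0.06], 0]
    - [[-10.9, -1.1, 0], [0, 0, -0.12], 0]
    - [[-16.3, -1.2, 0], [0, 0, -0.18], 0]
    - [[-21.8, -1, 0], [0, 0, -0.24], 0]
    - [[-27.3, -0.4, 0], [0, 0, -0.3], 0]

```text
t: 4.15
eef_pos: [0.5659, 0.1932, 0.1967]
ee_rot: [-3.048, -0.756, -0.004]
contact_force: [1.3, 1.1, 0.8]
gripper_width: -0.0001
grip_force: 0.9
```

```bash
cat >> h.py <<'E'
def arc():
    s=state();p=s['eef_pos'][:2]-[.593,.107];M=R.from_rotvec(s['ee_rot']).as_matrix()
    th=np.arctan2(p[1],p[0])%6.283; r=np.hypot(*p); q=th+np.arcsin(.015/r)-1.424
    y=np.arctan2(-M[1,1],-M[0,1])%6.283-1.424
    print('r',r.round(4),'q',q.round(3),'toolq',y.round(3),'Fpush',(M[:,0]@s['contact_force']).round(2),'z',s['eef_pos'][2].round(4),'q7',s['joint_positions'][6].round(2),s['t'])
E
python3 -c "
from h import *
arc()"
```

```text
r 0.0903 q 0.619 toolq 0.633 Fpush 1.67 z 0.1967 q7 -1.21 4.15
```

Call:
move_arm:
  steps:
    - [[-5.4, -0.7, 0], [0, 0, -0.06], 0]
    - [[-10.9, -1.1, 0], [0, 0, -0.12], 0]
    - [[-16.3, -1.2, 0], [0, 0, -0.18], 0]
    - [[-21.8, -1, 0], [0, 0, -0.24], 0]
    - [[-27.3, -0.4, 0], [0, 0, -0.3], 0]

```text
t: 4.65
eef_pos: [0.5412, 0.1816, 0.1967]
ee_rot: [-2.9, -1.203, -0.004]
contact_force: [0.4, 2.7, -0.0]
gripper_width: -0.0
grip_force: 1.1
```

Call:
move_arm:
  steps:
    - [[-2.5, -0.4, 0], [0, 0, -0.03], 0]
    - [[-5, -0.7, 0], [0, 0, -0.06], 0]
    - [[-7, -0.9, 0], [0, 0, -0.08], 0]
    - [[-9, -1, 0], [0, 0, -0.1], 0]
    - [[-9, -1, 0], [0, 0, -0.1], 0]

```text
t: 5.15
eef_pos: [0.534, 0.1739, 0.1965]
ee_rot: [-2.84, -1.342, -0.001]
contact_force: [-0.2, 1.9, 0.2]
gripper_width: -0.0002
grip_force: 1.1
```

```bash
python3 -c "
from h import *
arc()"
```

```text
r 0.0892 q 1.038 toolq 1.03 Fpush 1.38 z 0.1965 q7 -0.85 5.15
```

Call:
move_arm:
  steps:
    - [[-0.8, -0.1, 0], [0, 0, -0.008], 0]
    - [[-1.6, -0.2, 0], [0, 0, -0.017], 0]
    - [[-2.4, -0.3, 0], [0, 0, -0.026], 0]
    - [[-3.2, -0.4, 0], [0, 0, -0.035], 0]
    - [[-3.2, -0.4, 0], [0, 0, -0.035], 0]

```text
t: 5.65
eef_pos: [0.5316, 0.1717, 0.1964]
ee_rot: [2.816, 1.392, 0.0]
contact_force: [0.5, 3.1, 1.2]
gripper_width: -0.0
grip_force: 1.2
```

Call:
move_arm:
  steps:
    - [[-0.8, -0.1, 0], [0, 0, -0.008], 0]
    - [[-1.6, -0.2, 0], [0, 0, -0.017], 0]
    - [[-2.4, -0.3, 0], [0, 0, -0.026], 0]
    - [[-3.2, -0.4, 0], [0, 0, -0.035], 0]
    - [[-3.2, -0.4, 0], [0, 0, -0.035], 0]

```text
t: 6.15
eef_pos: [0.5293, 0.1694, 0.1963]
ee_rot: [-2.792, -1.441, 0.0]
contact_force: [0.1, 3.2, 1.7]
gripper_width: -0.0002
grip_force: 1.2
```

```bash
python3 -c "
from h import *
arc()"
```

```text
r 0.0892 q 1.111 toolq 1.1 Fpush 2.68 z 0.1963 q7 -0.78 6.15
```

Call:
move_arm:
  steps:
    - [[-0.8, -0.1, 0], [0, 0, -0.008], 0]
    - [[-1.6, -0.2, 0], [0, 0, -0.017], 0]
    - [[-2.4, -0.3, 0], [0, 0, -0.026], 0]
    - [[-3, -0.4, 0], [0, 0, -0.033], 0]
    - [[-3, -0.4, 0], [0, 0, -0.033], 0]

```text
t: 6.65
eef_pos: [0.5272, 0.1672, 0.1963]
ee_rot: [-2.767, -1.487, 0.0]
contact_force: [-0.5, 2.6, 1.0]
gripper_width: 0.0003
grip_force: 1.2
```

Call:
move_arm:
  steps:
    - [[-0.8, -0.1, 0], [0, 0, -0.008], 0]
    - [[-1.6, -0.2, 0], [0, 0, -0.017], 0]
    - [[-2.4, -0.3, 0], [0, 0, -0.026], 0]
    - [[-3, -0.4, 0], [0, 0, -0.033], 0]
    - [[-3, -0.4, 0], [0, 0, -0.033], 0]

```text
t: 7.15
eef_pos: [0.5252, 0.165, 0.1963]
ee_rot: [-2.742, -1.532, 0.0]
contact_force: [0.9, 2.0, 0.9]
gripper_width: -0.0
grip_force: 1.2
```

Call:
move_arm:
  steps:
    - [[-0.8, -0.1, 0], [0, 0, -0.008], 0]
    - [[-1.6, -0.2, 0], [0, 0, -0.017], 0]
    - [[-2.4, -0.3, 0], [0, 0, -0.026], 0]
    - [[-3, -0.4, 0], [0, 0, -0.033], 0]
    - [[-3, -0.4, 0], [0, 0, -0.033], 0]

```text
t: 7.65
eef_pos: [0.5233, 0.1626, 0.1963]
ee_rot: [-2.717, -1.577, 0.0]
contact_force: [0.1, 3.2, 0.5]
gripper_width: 0.0002
grip_force: 1.3
```

Call:
move_arm:
  steps:
    - [[-0.8, -0.1, 0], [0, 0, -0.008], 0]
    - [[-1.6, -0.2, 0], [0, 0, -0.017], 0]
    - [[-2.4, -0.3, 0], [0, 0, -0.026], 0]
    - [[-3, -0.4, 0], [0, 0, -0.033], 0]
    - [[-3, -0.4, 0], [0, 0, -0.033], 0]

```text
t: 8.15
eef_pos: [0.5215, 0.1601, 0.1963]
ee_rot: [-2.691, -1.622, 0.0]
contact_force: [-0.2, 2.7, 1.3]
gripper_width: -0.0
grip_force: 1.3
```

Call:
move_arm:
  steps:
    - [[-0.8, -0.1, 0], [0, 0, -0.008], 0]
    - [[-1.6, -0.2, 0], [0, 0, -0.017], 0]
    - [[-2.4, -0.3, 0], [0, 0, -0.026], 0]
    - [[-3.2, -0.4, 0], [0, 0, -0.035], 0]
    - [[-3.2, -0.4, 0], [0, 0, -0.035], 0]

```text
t: 8.65
eef_pos: [0.5196, 0.1574, 0.1963]
ee_rot: [-2.662, -1.669, 0.0]
contact_force: [-0.7, 2.7, 1.2]
gripper_width: 0.0001
grip_force: 1.2
```

Call:
move_arm:
  steps:
    - [[-0.8, -0.1, 0], [0, 0, -0.008], 0]
    - [[-1.6, -0.2, 0], [0, 0, -0.017], 0]
    - [[-2.4, -0.3, 0], [0, 0, -0.026], 0]
    - [[-3.2, -0.4, 0], [0, 0, -0.035], 0]
    - [[-3.2, -0.4, 0], [0, 0, -0.035], 0]

```text
t: 9.15
eef_pos: [0.5179, 0.1545, 0.1962]
ee_rot: [2.632, 1.715, -0.001]
contact_force: [-0.6, 1.5, 0.4]
gripper_width: -0.0003
grip_force: 1.0
```

```bash
python3 -c "
from h import *
arc()"
```

```text
r 0.0889 q 1.323 toolq 1.302 Fpush 1.19 z 0.1962 q7 -0.58 9.15
```

Call:
move_arm:
  steps:
    - [[-0.8, -0.1, 0], [0, 0, -0.008], 0]
    - [[-1.6, -0.2, 0], [0, 0, -0.017], 0]
    - [[-2.4, -0.3, 0], [0, 0, -0.026], 0]
    - [[-3, -0.4, 0], [0, 0, -0.033], 0]
    - [[-3, -0.4, 0], [0, 0, -0.033], 0]

```text
t: 9.65
eef_pos: [0.5164, 0.1522, 0.1963]
ee_rot: [2.603, 1.758, -0.0]
contact_force: [-0.1, 2.0, -0.8]
gripper_width: 0.0004
grip_force: 1.0
```

Call:
move_arm:
  steps:
    - [[-0.8, -0.1, 0], [0, 0, -0.008], 0]
    - [[-1.6, -0.2, 0], [0, 0, -0.017], 0]
    - [[-2.4, -0.3, 0], [0, 0, -0.026], 0]
    - [[-3, -0.4, 0], [0, 0, -0.033], 0]
    - [[-3, -0.4, 0], [0, 0, -0.033], 0]

```text
t: 10.15
eef_pos: [0.5149, 0.1498, 0.1963]
ee_rot: [-2.574, -1.801, -0.0]
contact_force: [-0.6, 3.1, -0.4]
gripper_width: 0.0
grip_force: 1.3
```

Call:
move_arm:
  steps:
    - [[-0.8, -0.1, 0], [0, 0, -0.008], 0]
    - [[-1.6, -0.2, 0], [0, 0, -0.017], 0]
    - [[-2.4, -0.3, 0], [0, 0, -0.026], 0]
    - [[-3, -0.4, 0], [0, 0, -0.033], 0]
    - [[-3, -0.4, 0], [0, 0, -0.033], 0]

```text
t: 10.65
eef_pos: [0.5134, 0.147, 0.1963]
ee_rot: [-2.544, -1.843, 0.0]
contact_force: [-1.0, 2.6, -0.7]
gripper_width: 0.0
grip_force: 1.4
```

Call:
move_arm:
  steps:
    - [[-0.8, -0.1, 0], [0, 0, -0.008], 0]
    - [[-1.6, -0.2, 0], [0, 0, -0.017], 0]
    - [[-2.4, -0.3, 0], [0, 0, -0.026], 0]
    - [[-3, -0.4, 0], [0, 0, -0.033], 0]
    - [[-3, -0.4, 0], [0, 0, -0.033], 0]

```text
t: 11.15
eef_pos: [0.5122, 0.1449, 0.1964]
ee_rot: [-2.512, -1.885, -0.001]
contact_force: [1.0, 5.3, -0.7]
gripper_width: -0.0002
grip_force: 2.4
```

Call:
move_arm:
  steps:
    - [[-0.4, 0, 0], [0, 0, -0.004], 0]
    - [[-0.8, -0.1, 0], [0, 0, -0.008], 0]
    - [[-1.2, -0.1, 0], [0, 0, -0.012], 0]
    - [[-1.2, -0.1, 0], [0, 0, -0.012], 0]

```text
t: 11.55
eef_pos: [0.5118, 0.1443, 0.1964]
ee_rot: [-2.5, -1.9, -0.002]
contact_force: [0.1, 5.1, -0.5]
gripper_width: -0.0003
grip_force: 2.7
```

```bash
python3 -c "
from h import *
arc()"
```

```text
r 0.0893 q 1.456 toolq 1.447 Fpush 4.94 z 0.1964 q7 -0.43 11.55
```

Call:
move_arm:
  steps:
    - [[-0.5, 0, 0], [0, 0, 0], 0]
    - [[-1, 0, 0], [0, 0, 0], 0]
    - [[-1, 0, 0], [0, 0, 0], 0]

```text
t: 11.85
eef_pos: [0.5117, 0.1437, 0.1964]
ee_rot: [-2.5, -1.901, -0.003]
contact_force: [-0.2, 6.6, -1.3]
gripper_width: 0.0001
grip_force: 3.0
```

```bash
python3 -c "
from h import *
arc()"
```

```text
r 0.0892 q 1.463 toolq 1.447 Fpush 6.34 z 0.1964 q7 -0.43 11.85
```

Call:
move_arm:
  steps:
    - [[1, 0, 0], [0, 0, 0], 0]
    - [[3, 0, 0], [0, 0, 0], 0]
    - [[5, 0, 0], [0, 0, 0], 0]
    - [[7, 0, 0], [0, 0, 0], 0]
    - [[9, 0, 0], [0, 0, 0], 0]

```text
t: 12.35
eef_pos: [0.5141, 0.15, 0.1963]
ee_rot: [2.502, 1.898, -0.001]
contact_force: [-0.7, 1.7, 0.2]
gripper_width: 0.0001
grip_force: 1.0
```

```bash
python3 -c "
from h import *
arc()"
```

```text
r 0.0899 q 1.386 toolq 1.445 Fpush 1.42 z 0.1963 q7 -0.44 12.35
```

Still following the spring, so it isn't locked yet. I'll go back and press a little more firmly.

Call:
move_arm:
  steps:
    - [[-3, 0, 0], [0, 0, 0], 0]
    - [[-6, 0, 0], [0, 0, 0], 0]
    - [[-8, 0, 0], [0, 0, 0], 0]
    - [[-9, 0, 0], [0, 0, 0], 0]
    - [[-9.4, 0, 0], [0, 0, 0], 0]

```text
t: 12.85
eef_pos: [0.5116, 0.1435, 0.1965]
ee_rot: [-2.5, -1.9, -0.004]
contact_force: [0.1, 6.0, -0.5]
gripper_width: 0.0002
grip_force: 3.2
```

Call:
move_arm:
  steps:
    - [[-0.3, 0, 0], [0, 0, 0], 0]
    - [[-0.6, 0, 0], [0, 0, 0], 0]
    - [[-0.6, 0, 0], [0, 0, 0], 0]

```text
t: 13.15
eef_pos: [0.5115, 0.1433, 0.1964]
ee_rot: [-2.499, -1.9, -0.005]
contact_force: [0.5, 6.5, -1.5]
gripper_width: -0.0002
grip_force: 3.2
```

```bash
python3 -c "
from h import *
arc()"
```

```text
r 0.0892 q 1.468 toolq 1.447 Fpush 6.41 z 0.1964 q7 -0.43 13.15
```

Call:
move_arm:
  steps:
    - [[-0.4, 0, 0], [0, 0, 0], 0]
    - [[-0.8, 0, 0], [0, 0, 0], 0]
    - [[-0.8, 0, 0], [0, 0, 0], 0]

```text
t: 13.45
eef_pos: [0.5113, 0.1429, 0.1965]
ee_rot: [-2.499, -1.901, -0.005]
contact_force: [1.2, 6.9, -1.6]
gripper_width: 0.0003
grip_force: 3.5
```

```bash
python3 -c "
from h import *
arc()"
```

```text
r 0.0892 q 1.473 toolq 1.447 Fpush 6.98 z 0.1965 q7 -0.43 13.45
```

Call:
move_arm:
  steps:
    - [[-0.4, 0, 0], [0, 0, 0], 0]
    - [[-0.8, 0, 0], [0, 0, 0], 0]
    - [[-0.8, 0, 0], [0, 0, 0], 0]

```text
t: 13.75
eef_pos: [0.5112, 0.1425, 0.1965]
ee_rot: [-2.499, -1.901, -0.006]
contact_force: [0.1, 7.4, -1.1]
gripper_width: -0.0001
grip_force: 3.7
```

```bash
python3 -c "
from h import *
arc()"
```

```text
r 0.0891 q 1.478 toolq 1.448 Fpush 7.15 z 0.1965 q7 -0.43 13.75
```

Call:
move_arm:
  steps:
    - [[-0.4, 0, 0], [0, 0, 0], 0]
    - [[-0.8, 0, 0], [0, 0, 0], 0]
    - [[-1.2, 0, 0], [0, 0, 0], 0]
    - [[-1.2, 0, 0], [0, 0, 0], 0]

```text
t: 14.15
eef_pos: [0.511, 0.1418, 0.1965]
ee_rot: [-2.498, -1.901, -0.007]
contact_force: [1.9, 8.9, -2.9]
gripper_width: 0.0001
grip_force: 4.1
```

```bash
python3 -c "
from h import *
arc()"
```

```text
r 0.0891 q 1.486 toolq 1.448 Fpush 9.03 z 0.1965 q7 -0.42 14.15
```

Call:
move_arm:
  steps:
    - [[2, 0, 0], [0, 0, 0], 0]
    - [[5, 0, 0], [0, 0, 0], 0]
    - [[8, 0, 0], [0, 0, 0], 0]
    - [[11, 0, 0], [0, 0, 0], 0]
    - [[14, 0, 0], [0, 0, 0], 0]

```text
t: 14.65
eef_pos: [0.5144, 0.1511, 0.1963]
ee_rot: [2.502, 1.898, -0.001]
contact_force: [-0.4, 1.0, -0.0]
gripper_width: -0.0003
grip_force: 1.0
```

```bash
python3 -c "
from h import *
arc()"
```

```text
r 0.0901 q 1.374 toolq 1.445 Fpush 0.9 z 0.1963 q7 -0.44 14.65
```

```bash
cat >> h.py <<'E'
def hookang(n):
    c=capture(n);C=cloud(c);hsv=cv2.cvtColor(c['color'],cv2.COLOR_RGB2HSV)
    d=np.hypot(C[...,0]-.593,C[...,1]-.107)
    m=((hsv[...,0]<8)|(hsv[...,0]>172))&(hsv[...,1]>150)&(C[...,2]>.182)&(C[...,2]<.2)&(c['range_z']>0)&(d>.03)&(d<.1)
    q=C[m]; 
    if len(q)<6: print(n,len(q));return
    a=np.median(np.unwrap(np.arctan2(q[:,1]-.107,q[:,0]-.593)%6.283)); print(n,len(q),'hook q',(a-1.424).round(3),'r',d[m].min().round(3),d[m].max().round(3))
E
python3 -c "
from h import *
hookang('wrist');hookang('top');hookang('scene');arc()"
```

```text
wrist 11 hook q 1.291 r 0.036 0.061
top 62 hook q 1.355 r 0.038 0.1
scene 7 hook q 1.403 r 0.046 0.093
r 0.0902 q 1.367 toolq 1.445 Fpush 2.14 z 0.1963 q7 -0.44 14.8
```

Not locked: the hook follows at q≈1.36. The tool face was lagging the arm angle, so contact was at the inner edge, where the lever is short. I'll turn the tool slightly ahead so that it pushes farther out.

Call:
move_arm:
  steps:
    - [[-1, 0, 0], [0, 0, -0.03], 0]
    - [[-2, 0, 0], [0, 0, -0.06], 0]
    - [[-3, 0, 0], [0, 0, -0.1], 0]
    - [[-4, 0, 0], [0, 0, -0.13], 0]
    - [[-5, 0, 0], [0, 0, -0.13], 0]

```text
t: 15.3
eef_pos: [0.5123, 0.1476, 0.1962]
ee_rot: [-2.371, -2.059, 0.001]
contact_force: [-1.5, 3.8, 0.2]
gripper_width: -0.0
grip_force: 1.6
```

```bash
python3 -c "
from h import *
arc();print(state()['grip_force'])"
```

```text
r 0.0903 q 1.418 toolq 1.577 Fpush 3.56 z 0.1962 q7 -0.31 15.3
1.6133436933159828
```

Call:
move_arm:
  steps:
    - [[-0.6, 0, 0], [0, 0, 0], 0]
    - [[-1.2, 0, 0], [0, 0, 0], 0]
    - [[-1.8, 0, 0], [0, 0, 0], 0]
    - [[-2.4, 0, 0], [0, 0, 0], 0]
    - [[-2.4, 0, 0], [0, 0, 0], 0]

```text
t: 15.8
eef_pos: [0.5122, 0.1458, 0.1963]
ee_rot: [-2.372, -2.058, -0.0]
contact_force: [-2.1, 4.8, 0.1]
gripper_width: -0.0001
grip_force: 2.2
```

```bash
python3 -c "
from h import *
arc();print(state()['grip_force'])"
```

```text
r 0.0896 q 1.438 toolq 1.576 Fpush 4.44 z 0.1963 q7 -0.31 15.8
2.181151360273361
```

Call:
move_arm:
  steps:
    - [[-0.6, 0, 0], [0, 0, 0], 0]
    - [[-1.2, 0, 0], [0, 0, 0], 0]
    - [[-1.8, 0, 0], [0, 0, 0], 0]
    - [[-2.4, 0, 0], [0, 0, 0], 0]
    - [[-2.4, 0, 0], [0, 0, 0], 0]

```text
t: 16.3
eef_pos: [0.5117, 0.1444, 0.1963]
ee_rot: [-2.37, -2.058, -0.002]
contact_force: [-2.3, 7.0, 0.7]
gripper_width: -0.0001
grip_force: 2.8
```

```bash
python3 -c "
from h import *
arc();print(state()['grip_force'])"
```

```text
r 0.0895 q 1.455 toolq 1.577 Fpush 6.59 z 0.1963 q7 -0.31 16.3
2.8090833127498627
```

Call:
move_arm:
  steps:
    - [[-0.6, 0, 0], [0, 0, 0], 0]
    - [[-1.2, 0, 0], [0, 0, 0], 0]
    - [[-1.8, 0, 0], [0, 0, 0], 0]
    - [[-1.8, 0, 0], [0, 0, 0], 0]
    - [[-1.8, 0, 0], [0, 0, 0], 0]

```text
t: 16.8
eef_pos: [0.5114, 0.1434, 0.1963]
ee_rot: [-2.369, -2.059, -0.003]
contact_force: [-2.4, 8.8, 0.8]
gripper_width: 0.0005
grip_force: 3.3
```

```bash
python3 -c "
from h import *
arc();print(state()['grip_force'])"
```

```text
r 0.0894 q 1.466 toolq 1.578 Fpush 8.35 z 0.1963 q7 -0.3 16.8
3.2873184978961945
```

Call:
move_arm:
  steps:
    - [[-0.6, 0, 0], [0, 0, 0], 0]
    - [[-1.2, 0, 0], [0, 0, 0], 0]
    - [[-1.2, 0, 0], [0, 0, 0], 0]

```text
t: 17.1
eef_pos: [0.5112, 0.1427, 0.1963]
ee_rot: [-2.368, -2.059, -0.004]
contact_force: [-1.3, 6.9, 0.1]
gripper_width: -0.0001
grip_force: 3.6
```

```bash
python3 -c "
from h import *
arc();hookang('top');arc();hookang('wrist');arc();print(state()['grip_force'])"
```

```text
r 0.0893 q 1.475 toolq 1.578 Fpush 6.68 z 0.1963 q7 -0.3 17.1
top 29 hook q 1.457 r 0.038 0.099
r 0.0893 q 1.474 toolq 1.578 Fpush 8.39 z 0.1963 q7 -0.3 17.15
wrist 0
r 0.0893 q 1.474 toolq 1.578 Fpush 8.24 z 0.1963 q7 -0.3 17.2
3.6284722505661193
```

Call:
move_arm:
  steps:
    - [[-0.6, 0, 0], [0, 0, 0], 0]
    - [[-1.2, 0, 0], [0, 0, 0], 0]
    - [[-1.2, 0, 0], [0, 0, 0], 0]

```text
t: 17.5
eef_pos: [0.5109, 0.1421, 0.1963]
ee_rot: [-2.367, -2.059, -0.004]
contact_force: [-2.9, 8.3, -0.0]
gripper_width: -0.0
grip_force: 4.0
```

```bash
python3 -c "
from h import *
arc();print(state()['grip_force'])"
```

```text
r 0.0892 q 1.482 toolq 1.578 Fpush 7.85 z 0.1963 q7 -0.3 17.5
3.99272239767015
```

Call:
move_arm:
  steps:
    - [[-0.6, 0, 0], [0, 0, 0], 0]
    - [[-1.2, 0, 0], [0, 0, 0], 0]
    - [[-1.2, 0, 0], [0, 0, 0], 0]

```text
t: 17.8
eef_pos: [0.5107, 0.1414, 0.1964]
ee_rot: [-2.367, -2.059, -0.005]
contact_force: [-1.3, 9.2, 0.1]
gripper_width: 0.0001
grip_force: 4.3
```

```bash
python3 -c "
from h import *
arc();print(state()['grip_force'])"
```

```text
r 0.0892 q 1.49 toolq 1.579 Fpush 8.89 z 0.1964 q7 -0.3 17.8
4.345778273418546
```

Test for the lock by backing off.

Call:
move_arm:
  steps:
    - [[2, 0, 0], [0, 0, 0], 0]
    - [[5, 0, 0], [0, 0, 0], 0]
    - [[8, 0, 0], [0, 0, 0], 0]
    - [[11, 0, 0], [0, 0, 0], 0]
    - [[14, 0, 0], [0, 0, 0], 0]

```text
t: 18.3
eef_pos: [0.5139, 0.1501, 0.1963]
ee_rot: [2.373, 2.056, -0.001]
contact_force: [-0.2, 2.6, 0.4]
gripper_width: -0.0002
grip_force: 1.0
```

```bash
python3 -c "
from h import *
arc();hookang('top');print(state()['grip_force'])"
```

```text
r 0.0901 q 1.386 toolq 1.575 Fpush 2.56 z 0.1963 q7 -0.32 18.3
top 60 hook q 1.375 r 0.037 0.099
1.027584783732891
```

Still not locked, and the peak hasn't been reached. I'll move outward along the arm for more leverage, then press again with small steps.

Call:
move_arm:
  steps:
    - [[-1, -4, 0], [0, 0, 0], 0]
    - [[-3, -8, 0], [0, 0, 0], 0]
    - [[-6, -8, 0], [0, 0, 0], 0]
    - [[-8, -8, 0], [0, 0, 0], 0]
    - [[-10, -8, 0], [0, 0, 0], 0]

```text
t: 18.85
eef_pos: [0.5045, 0.1442, 0.1967]
ee_rot: [-2.371, -2.058, -0.006]
contact_force: [3.1, 7.6, -0.9]
gripper_width: -0.0001
grip_force: 3.6
```

```bash
python3 -c "
from h import *
arc();print(state()['grip_force'])"
```

```text
r 0.096 q 1.477 toolq 1.577 Fpush 7.97 z 0.1967 q7 -0.32 18.85
3.6265710834413767
```

Call:
move_arm:
  steps:
    - [[-0.6, 0, 0], [0, 0, 0], 0]
    - [[-1.2, 0, 0], [0, 0, 0], 0]
    - [[-1.8, 0, 0], [0, 0, 0], 0]
    - [[-1.8, 0, 0], [0, 0, 0], 0]

```text
t: 19.25
eef_pos: [0.5042, 0.1434, 0.1968]
ee_rot: [-2.37, -2.059, -0.007]
contact_force: [2.7, 7.0, -1.2]
gripper_width: -0.0003
grip_force: 3.8
```

```bash
python3 -c "
from h import *
arc();print(state()['grip_force'])"
```

```text
r 0.0959 q 1.485 toolq 1.577 Fpush 7.3 z 0.1968 q7 -0.31 19.25
3.848957426380366
```

Call:
move_arm:
  steps:
    - [[-0.6, 0, 0], [0, 0, 0], 0]
    - [[-1.2, 0, 0], [0, 0, 0], 0]
    - [[-1.8, 0, 0], [0, 0, 0], 0]
    - [[-1.8, 0, 0], [0, 0, 0], 0]

```text
t: 19.65
eef_pos: [0.5039, 0.1424, 0.1968]
ee_rot: [-2.369, -2.059, -0.008]
contact_force: [3.0, 7.9, -1.9]
gripper_width: 0.0001
grip_force: 4.3
```

```bash
python3 -c "
from h import *
arc();print(state()['grip_force'])"
```

```text
r 0.0958 q 1.497 toolq 1.578 Fpush 8.21 z 0.1968 q7 -0.31 19.65
4.331818893842865
```

Call:
move_arm:
  steps:
    - [[-0.6, 0, 0], [0, 0, 0], 0]
    - [[-1.2, 0, 0], [0, 0, 0], 0]
    - [[-1.2, 0, 0], [0, 0, 0], 0]

```text
t: 19.95
eef_pos: [0.5038, 0.1417, 0.1968]
ee_rot: [-2.368, -2.059, -0.009]
contact_force: [3.2, 9.2, -1.5]
gripper_width: -0.0002
grip_force: 4.7
```

```bash
python3 -c "
from h import *
arc();print(state()['grip_force']);hookang('top');arc()"
```

```text
r 0.0958 q 1.504 toolq 1.578 Fpush 9.55 z 0.1968 q7 -0.31 19.95
4.660338353714906
top 30 hook q 1.491 r 0.038 0.06
r 0.0957 q 1.504 toolq 1.578 Fpush 8.98 z 0.1968 q7 -0.31 20.0
```

Call:
move_arm:
  steps:
    - [[-0.5, 0, 0], [0, 0, 0], 0]
    - [[-1, 0, 0], [0, 0, 0], 0]
    - [[-1, 0, 0], [0, 0, 0], 0]

```text
t: 20.3
eef_pos: [0.5036, 0.1411, 0.1968]
ee_rot: [-2.367, -2.059, -0.01]
contact_force: [3.6, 10.1, -1.5]
gripper_width: 0.0003
grip_force: 4.9
```

```bash
python3 -c "
from h import *
arc();print(state()['grip_force'])"
```

```text
r 0.0957 q 1.51 toolq 1.579 Fpush 10.47 z 0.1968 q7 -0.31 20.3
4.937880911165848
```

Call:
move_arm:
  steps:
    - [[2, 0, 0], [0, 0, 0], 0]
    - [[5, 0, 0], [0, 0, 0], 0]
    - [[9, 0, 0], [0, 0, 0], 0]
    - [[13, 0, 0], [0, 0, 0], 0]
    - [[17, 0, 0], [0, 0, 0], 0]

```text
t: 20.8
eef_pos: [0.5058, 0.1524, 0.1964]
ee_rot: [2.374, 2.057, -0.001]
contact_force: [0.9, 0.7, 0.2]
gripper_width: 0.0
grip_force: 0.9
```

```bash
python3 -c "
from h import *
arc();print(state()['grip_force']);hookang('top');c=save('wrist','w1')"
```

```text
r 0.0983 q 1.391 toolq 1.575 Fpush 0.84 z 0.1964 q7 -0.33 20.8
0.8993608877062798
top 60 hook q 1.383 r 0.037 0.098
```

View pics/w1.png

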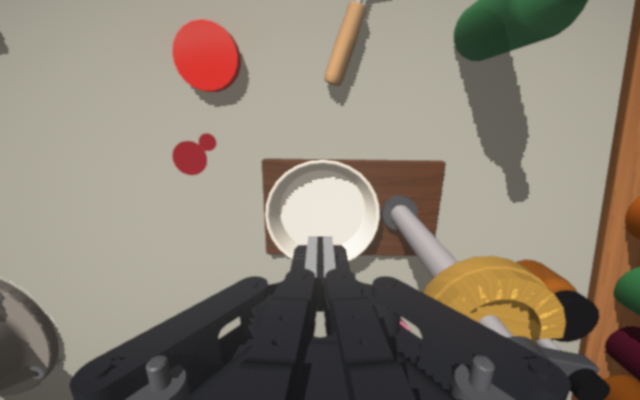

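The wrist view shows the fingers over the dish at (320,240), with the hook hidden under the gripper. My back-offs all ended near q≈1.38, which could still be within the lock's play, so I'll back off further.

Call:
move_arm:
  steps:
    - [[2, 0, 0], [0, 0, 0], 0]
    - [[4, 0, 0], [0, 0, 0], 0]
    - [[6, 0, 0], [0, 0, 0], 0]
    - [[8, 0, 0], [0, 0, 0], 0]
    - [[8, 0, 0], [0, 0, 0], 0]

```text
t: 21.4
eef_pos: [0.506, 0.1611, 0.1959]
ee_rot: [-2.373, -2.058, 0.003]
contact_force: [-0.0, -0.4, -1.2]
gripper_width: -0.0001
grip_force: 0.0
```

```bash
python3 -c "
from h import *
arc();print(state()['grip_force']);hookang('top');arc();hookang('wrist')"
```

```text
r 0.1025 q 1.308 toolq 1.576 Fpush -0.37 z 0.1959 q7 -0.35 21.4
0.0
top 76 hook q 1.315 r 0.037 0.1
r 0.1023 q 1.309 toolq 1.576 Fpush -0.8 z 0.1959 q7 -0.35 21.45
wrist 0
```

```bash
python3 -c "
from h import *
for i in range(5): hookang('top')
arc();print(state()['grip_force']);hookang('scene')"
```

```text
top 79 hook q 1.317 r 0.037 0.099
top 78 hook q 1.313 r 0.037 0.1
top 75 hook q 1.315 r 0.037 0.1
top 78 hook q 1.315 r 0.037 0.1
top 77 hook q 1.318 r 0.037 0.099
r 0.1018 q 1.306 toolq 1.575 Fpush 0.14 z 0.1963 q7 -0.35 21.75
0.0
scene 6 hook q 1.343 r 0.051 0.099
```

The hook stands still at q≈1.315 with zero contact force, so it is locked. I'll back clear, rise and verify.

Call:
move_arm:
  steps:
    - [[6, 0, 0], [0, 0, 0], 0]
    - [[14, 0, 0], [0, 0, 0], 0]
    - [[25, 0, 0], [0, 0, 0], 0]
    - [[25, 0, -40], [0, 0, 0], 0]
    - [[25, 0, -85], [0, 0, 0], 60]

```text
t: 22.3
eef_pos: [0.5088, 0.1876, 0.2802]
ee_rot: [-2.369, -2.06, 0.008]
contact_force: [1.7, 0.2, 0.6]
gripper_width: 0.0132
grip_force: 0.0
```

```bash
python3 - <<'E'
from h import *
hookang('top');arc();to((.525,-.195,.30),90)
b=dict(np.load('t0.npz'));a=dict(np.load('s0.npz'))
for c,(x,y) in((b,(394,194)),(a,(273,227))):
    C=cloud(c);hsv=cv2.cvtColor(c['color'],cv2.COLOR_RGB2HSV)
    m=(C[...,2]>.163)&(C[...,2]<.18)&(abs(C[...,0]-.525)<.05)&(abs(C[...,1]+.195)<.05)&(c['range_z']>0)
    q=C[m]; print(len(q),q.mean(0).round(4),cv2.minAreaRect((q[:,:2]*1000).astype(np.float32)))
E
```

```text
top 82 hook q 1.322 r 0.038 0.1
r 0.1138 q 1.05 toolq 1.578 Fpush 0.4 z 0.2902 q7 -0.41 22.35
shift [-378.2   64.8  -11.8] turn [ 0.012 -0.006 -0.14 ] pos [0.5137 0.1886 0.2902] xdeg 82.0 F [ 3.53 -0.13  5.37] q [-0.73  0.29  0.45  1.47 -0.13  1.4  -0.41] t 22.35
104 [ 0.5256 -0.1935  0.1698] ((526.0934448242188, -194.40109252929688), (24.052562713623047, 23.654573440551758), 10.468480110168457)
67 [ 0.5294 -0.1974  0.1703] ((527.3251342773438, -197.40316772460938), (27.759803771972656, 23.97751808166504), 10.752519607543945)
```

Locked at q≈1.32, so the hook points at about 157° in world. The knob is at about (0.526,-0.196), with its sides turned 10.5°. I'll travel there.

Call:
move_arm:
  steps:
    - [[-46, 8, -5], [0, 0, 0.14], 100]
    - [[-94, 16, -5], [0, 0, 0.28], 100]
    - [[-142, 24, -5], [0, 0, 0.42], 100]
    - [[-190, 32, -5], [0, 0, 0.56], 100]
    - [[-238, 41, -5], [0, 0, 0.7], 100]

```text
t: 22.85
eef_pos: [0.5177, -0.056, 0.2866]
ee_rot: [-2.937, -1.114, -0.002]
contact_force: [1.3, 0.1, -0.2]
gripper_width: 0.0851
grip_force: 0.0
```

```bash
python3 - <<'E'
from h import *
hookang('top');to((.526,-.196,.28),10.5)
E
```

```text
top 82 hook q 1.322 r 0.038 0.1
shift [-75.4 103.1   8.4] turn [0.01  0.002 0.522] pos [ 0.5165 -0.0685  0.2872] xdeg 40.4 F [ 0.19 -7.93  0.78] q [-0.46  0.27  0.7   1.54 -0.16  1.39 -0.61] t 22.9
```

Call:
move_arm:
  steps:
    - [[-18, 25, 0], [0, 0, 0.13], 100]
    - [[-36, 50, 0], [0, 0, 0.26], 100]
    - [[-54, 75, 0], [0, 0, 0.39], 100]
    - [[-72, 98, 0], [0, 0, 0.52], 100]
    - [[-72, 98, 0], [0, 0, 0.52], 100]

```text
t: 23.4
eef_pos: [0.5282, -0.1813, 0.2864]
ee_rot: [3.121, 0.314, -0.001]
contact_force: [0.7, -0.4, 0.3]
gripper_width: 0.0855
grip_force: 0.0
```

```bash
python3 - <<'E'
from h import *
c=save('wrist','w2');to((.526,-.196,.28),10.5)
C=cloud(c);m=(C[...,2]>.163)&(C[...,2]<.18)&(abs(C[...,0]-.525)<.05)&(abs(C[...,1]+.195)<.05)&(c['range_z']>0)
q=C[m]; print(len(q),q.mean(0).round(4),cv2.minAreaRect((q[:,:2]*1000).astype(np.float32)))
E
```

```text
shift [-6.4 16.9  6.2] turn [0.002 0.001 0.023] pos [ 0.5288 -0.1782  0.2862] xdeg 11.8 F [0.21 0.08 0.65] q [-0.29  0.38  0.83  1.44 -0.28  1.44 -0.83] t 23.45
645 [ 0.5274 -0.1958  0.1679] ((526.4244995117188, -196.17529296875), (24.031648635864258, 23.988203048706055), 9.916337013244629)
```

View pics/w2.png

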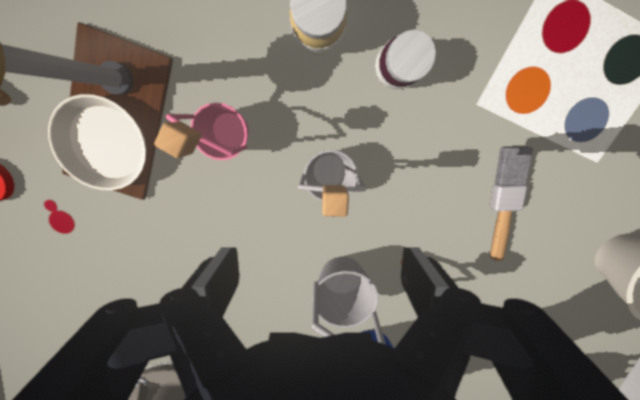

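Wrist view: the target knob is at (335,200), with its bail running sideways (tool y) at row 188. The larger grey cup is at (345,290). Knob measured at (0.5265,-0.196), turned 10°. I'll centre and descend.

Call:
move_arm:
  steps:
    - [[-3, 8, 20], [0, 0, 0.02], 100]
    - [[-6, 16, 40], [0, 0, 0.03], 100]
    - [[-6, 16, 65], [0, 0, 0.03], 100]
    - [[-6, 16, 90], [0, 0, 0.03], 100]
    - [[-6, 16, 90], [0, 0, 0.03], 100]

```text
t: 23.95
eef_pos: [0.525, -0.1893, 0.1927]
ee_rot: [-3.124, -0.287, 0.01]
contact_force: [-0.4, 0.1, 0.5]
gripper_width: 0.0857
grip_force: 0.0
```

```bash
python3 -c "
from h import *
to((.5265,-.196,.158),10)
capture('top');to((.5265,-.196,.158),10);capture('top');to((.5265,-.196,.158),10)"
```

```text
shift [ 0.5  7.1 34.6] turn [-0.005  0.006  0.009] pos [ 0.525  -0.1893  0.1927] xdeg 10.5 F [-0.42  0.06  0.52] q [-0.25  0.45  0.8   1.59 -0.34  1.25 -0.78] t 23.95
shift [-0.6  5.7 36.8] turn [-0.003  0.003  0.008] pos [ 0.5262 -0.1904  0.1948] xdeg 10.5 F [ 0.03 -0.24  0.41] q [-0.25  0.45  0.8   1.59 -0.34  1.25 -0.78] t 24.0
shift [-1.4  4.4 38.4] turn [-0.001 -0.     0.008] pos [ 0.527  -0.1915  0.1964] xdeg 10.4 F [-0.64  0.44 -0.01] q [-0.25  0.45  0.8   1.59 -0.34  1.25 -0.78] t 24.05
```

Call:
move_arm:
  steps:
    - [[-1, 3, 14], [0, 0, 0.01], 100]
    - [[-1, 3.5, 28], [0, 0, 0.01], 100]
    - [[-1, 3.5, 38], [0, 0, 0.01], 100]
    - [[-1, 3.5, 38], [0, 0, 0.01], 100]
    - [[-1, 3.5, 38], [0, 0, 0.01], 100]

```text
t: 24.55
eef_pos: [0.5258, -0.1969, 0.158]
ee_rot: [-3.13, -0.265, 0.001]
contact_force: [0.5, 0.3, 0.9]
gripper_width: 0.0852
grip_force: 0.0
```

```bash
python3 -c "
from h import *
to((.5265,-.196,.158),10)"
```

```text
shift [ 0.9 -0.8  0. ] turn [-0.     0.001 -0.006] pos [ 0.5258 -0.1969  0.158 ] xdeg 9.7 F [0.5  0.33 0.93] q [-0.23  0.49  0.79  1.64 -0.37  1.17 -0.76] t 24.55
```

Well placed. Close.

Call:
move_arm:
  steps:
    - [[0, 0, 0], [0, 0, 0], 0]
    - [[0, 0, 0], [0, 0, 0], 0]
    - [[0, 0, 0], [0, 0, 0], 0]
    - [[0, 0, 0], [0, 0, 0], 0]
    - [[0, 0, 0], [0, 0, 0], 0]

```text
t: 25.05
eef_pos: [0.5263, -0.1971, 0.1587]
ee_rot: [3.13, 0.265, 0.002]
contact_force: [0.2, -0.7, -1.3]
gripper_width: 0.023
grip_force: 59.2
```

Call:
move_arm:
  steps:
    - [[0, 0, 0], [0, 0, 0], 0]
    - [[0, 0, -15], [0, 0, 0], 0]
    - [[0, 0, -35], [0, 0, 0], 0]
    - [[0, 0, -60], [0, 0, 0], 0]
    - [[0, 0, -85], [0, 0, 0], 0]

```text
t: 25.55
eef_pos: [0.5252, -0.1965, 0.2432]
ee_rot: [-3.129, -0.265, 0.003]
contact_force: [0.7, -0.0, -1.4]
gripper_width: 0.0233
grip_force: 59.2
```

```bash
python3 - <<'E'
from h import *
print(state()['gripper_width'],state()['grip_force'])
hookang('top')
A=np.array([.593,.107]);u=np.array([np.cos(2.744),np.sin(2.744)])
print('seat',A+.088*u,'out',A+.19*u)
to((*(A+.19*u),.27),-22.8)
E
```

```text
0.02331807939459384 59.15722131729126
top 82 hook q 1.321 r 0.038 0.1
seat [0.51186437 0.14107359] out [0.4178208  0.18056798]
shift [ -44.4 -391.6  -23.4] turn [ 0.001 -0.006  0.567] pos [ 0.5275 -0.198   0.248 ] xdeg 9.7 F [ 0.43 -0.45  0.8 ] q [-0.25  0.41  0.83  1.5  -0.31  1.35 -0.81] t 25.6
```

Call:
move_arm:
  steps:
    - [[0, -15, -35], [0, 0, 0.05], 0]
    - [[-8, -45, -65], [0, 0, 0.12], 0]
    - [[-14, -85, -85], [0, 0, 0.2], 0]
    - [[-20, -128, -90], [0, 0, 0.28], 0]
    - [[-25, -170, -90], [0, 0, 0.36], 0]

```text
t: 26.1
eef_pos: [0.4723, -0.0325, 0.3336]
ee_rot: [-3.126, 0.307, -0.002]
contact_force: [0.4, 0.6, -3.1]
gripper_width: 0.0227
grip_force: 59.7
```

```bash
python3 - <<'E'
from h import *
to((.418,.181,.335),-22.8)
E
```

```text
shift [ -94.8 -198.9   -1.3] turn [-0.001 -0.001  0.202] pos [ 0.4723 -0.0325  0.3336] xdeg -11.2 F [ 0.44  0.56 -3.08] q [-0.73  0.15  0.88  1.57 -0.11  1.48 -1.61] t 26.1
```

Call:
move_arm:
  steps:
    - [[-20, -42, 0], [0, 0, 0.06], 0]
    - [[-40, -86, 0], [0, 0, 0.12], 0]
    - [[-62, -130, 0], [0, 0, 0.18], 0]
    - [[-80, -168, 0], [0, 0, 0.2], 0]
    - [[-92, -194, 0], [0, 0, 0.2], 0]

```text
t: 26.6
eef_pos: [0.417, 0.1782, 0.3323]
ee_rot: [-3.083, 0.602, 0.004]
contact_force: [0.6, -0.3, -1.8]
gripper_width: 0.0232
grip_force: 59.7
```

Call:
move_arm:
  steps:
    - [[0, 0, 0], [0, 0, 0], 0]
    - [[0, 0, 0], [0, 0, 0], 0]
    - [[0, 0, 10], [0, 0, 0], 0]
    - [[0, 0, 20], [0, 0, 0], 0]
    - [[0, 0, 30], [0, 0, 0], 0]

```text
t: 27.1
eef_pos: [0.4192, 0.173, 0.302]
ee_rot: [3.08, -0.614, -0.001]
contact_force: [0.6, -0.7, -1.0]
gripper_width: 0.0235
grip_force: 59.7
```

```bash
python3 - <<'E'
from h import *
c=save('scene','s1');b=save('top','t1')
to((.418,.181,.268),-22.8)
x=np.vstack([cv2.resize(c['color'][60:260,240:440],(600,600))])
cv2.imwrite('pics/c2.png',x[:,:,::-1])
# knob-independent check: red arm line fit, top
C=cloud(b);hsv=cv2.cvtColor(b['color'],cv2.COLOR_RGB2HSV)
m=((hsv[...,0]<8)|(hsv[...,0]>172))&(hsv[...,1]>150)&(C[...,2]>.18)&(C[...,2]<.215)&(np.hypot(C[...,0]-.52,C[...,1]-.14)<.08)
q=C[m];print(len(q),cv2.fitLine((q[:,:2]*1e3).astype(np.float32),2,0,.01,.01).ravel(),q.min(0),q.max(0))
E
```

```text
shift [-3.1 -7.3 33.2] turn [0.003 0.003 0.005] pos [0.4181 0.1731 0.3012] xdeg -22.5 F [-0.03 -0.43 -1.96] q [-1.08  0.09  0.71  1.68 -0.06  1.4  -2.32] t 27.2
86 [ 9.2268354e-01 -3.8555813e-01  5.3039917e+02  1.3342056e+02] [0.49363897 0.11913883 0.18520489] [0.55825309 0.14685105 0.21145065]
```

View pics/c2.png

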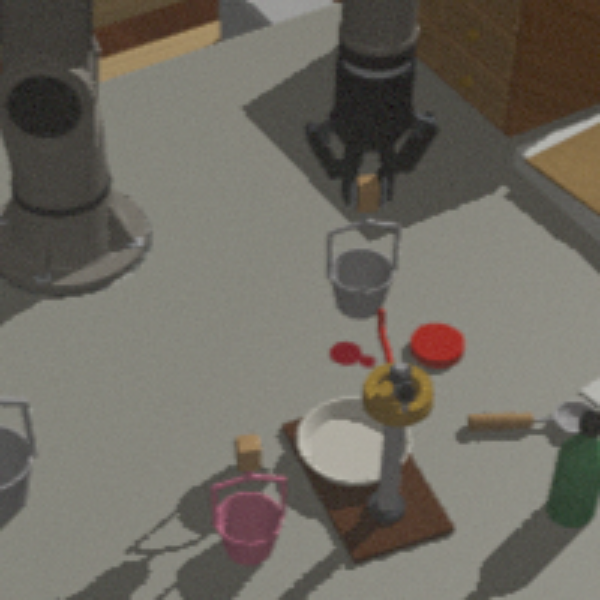

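The cup hangs upright in the grip beyond the hook's tip, and the red arm points at 157.3°, as computed. I'll align and lower to the entry height.

Call:
move_arm:
  steps:
    - [[0, -4, 12], [0, 0, 0], 0]
    - [[0, -7, 24], [0, 0, 0], 0]
    - [[0, -7.3, 33], [0, 0, 0], 0]
    - [[0, -7.3, 33], [0, 0, 0], 0]
    - [[0, -7.3, 33], [0, 0, 0], 0]

```text
t: 27.7
eef_pos: [0.4219, 0.181, 0.2701]
ee_rot: [3.081, -0.61, -0.0]
contact_force: [0.6, -0.3, -2.4]
gripper_width: 0.0232
grip_force: 59.7
```

```bash
python3 - <<'E'
from h import *
capture('top');to((.512,.141,.268),-22.8)
E
```

```text
shift [98.2  2.8  2.6] turn [-0.    -0.     0.007] pos [0.4223 0.1811 0.2705] xdeg -22.4 F [-0.43 -0.05 -1.93] q [-1.07  0.12  0.71  1.72 -0.08  1.33 -2.31] t 27.75
```

Call:
move_arm:
  steps:
    - [[12, 1, 1], [0, 0, 0], 0]
    - [[26, 2, 2], [0, 0, 0], 0]
    - [[40, 2.5, 2], [0, 0, 0], 0]
    - [[52, 2.5, 2], [0, 0, 0], 0]
    - [[60, 2.5, 2], [0, 0, 0], 0]

```text
t: 28.25
eef_pos: [0.4777, 0.1554, 0.2689]
ee_rot: [-3.081, 0.612, -0.003]
contact_force: [0.2, -1.3, -1.2]
gripper_width: 0.0229
grip_force: 59.7
```

Call:
move_arm:
  steps:
    - [[10, 0, 0], [0, 0, 0], 0]
    - [[20, 0, 0], [0, 0, 0], 0]
    - [[30, 0, 0], [0, 0, 0], 0]
    - [[37, 0, 0], [0, 0, 0], 0]
    - [[37, 0, 0], [0, 0, 0], 0]

```text
t: 28.75
eef_pos: [0.5117, 0.1409, 0.2683]
ee_rot: [3.08, -0.613, 0.001]
contact_force: [-0.9, -0.8, -2.4]
gripper_width: 0.0233
grip_force: 59.7
```

```bash
python3 - <<'E'
from h import *
c=save('scene','s2');b=save('top','t2');hookang('top')
to((.512,.141,.233),-22.8)
y=np.hstack([cv2.resize(c['color'][120:220,320:420],(400,400),interpolation=2),cv2.resize(b['color'][130:230,220:320],(400,400),interpolation=2)])
cv2.imwrite('pics/c3.png',y[:,:,::-1])
E
```

```text
top 34 hook q 1.324 r 0.038 0.099
shift [ 1.9  0.4 35.2] turn [0.    0.001 0.007] pos [0.5104 0.1421 0.2682] xdeg -22.4 F [ 0.37 -0.73 -1.7 ] q [-0.88  0.31  0.75  1.55 -0.21  1.37 -2.07] t 28.9
```

View pics/c3.png

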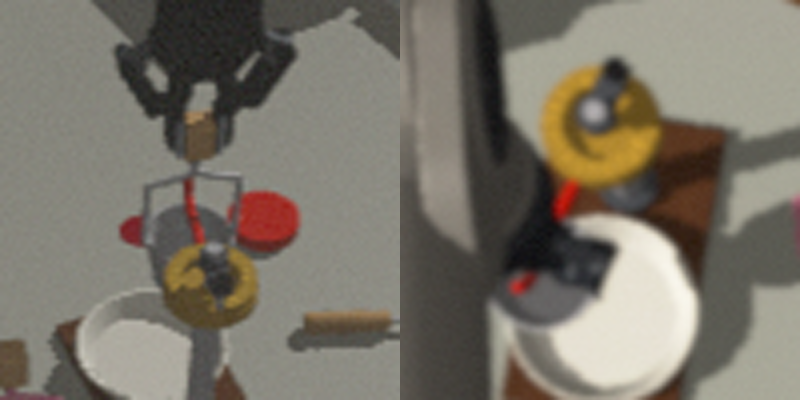

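The hook passes through the bail's window, with the peak above the dip. I'll lower gently.

Call:
move_arm:
  steps:
    - [[1, 0, 8], [0, 0, 0], 0]
    - [[1, 0, 16], [0, 0, 0], 0]
    - [[1, 0, 23], [0, 0, 0], 0]
    - [[1, 0, 28], [0, 0, 0], 0]
    - [[1, 0, 30], [0, 0, 0], 0]

```text
t: 29.4
eef_pos: [0.5111, 0.1414, 0.2373]
ee_rot: [3.081, -0.61, -0.002]
contact_force: [0.3, 0.1, -1.2]
gripper_width: 0.0232
grip_force: 59.7
```

Call:
move_arm:
  steps:
    - [[0, 0, 0.5], [0, 0, 0], 0]
    - [[0, 0, 1], [0, 0, 0], 0]
    - [[0, 0, 1.5], [0, 0, 0], 0]
    - [[0, 0, 2], [0, 0, 0], 0]
    - [[0, 0, 2], [0, 0, 0], 0]

```text
t: 29.9
eef_pos: [0.5117, 0.1414, 0.2364]
ee_rot: [-3.082, 0.61, -0.0]
contact_force: [-0.2, 0.4, -0.6]
gripper_width: 0.0231
grip_force: 59.7
```

```bash
python3 - <<'E'
from h import *
capture('top');to((.512,.141,.232),-22.8);capture('top');to((.512,.141,.232),-22.8)
E
```

```text
shift [0.4 0.3 4.4] turn [-0.    -0.     0.007] pos [0.5118 0.1414 0.2364] xdeg -22.4 F [ 0.32 -0.06 -2.02] q [-0.87  0.33  0.74  1.61 -0.23  1.3  -2.05] t 29.95
shift [0.4 0.3 4.4] turn [-0.    -0.     0.007] pos [0.5117 0.1414 0.2364] xdeg -22.4 F [ 0.77  0.47 -2.08] q [-0.87  0.33  0.74  1.61 -0.23  1.3  -2.05] t 30.0
```

Call:
move_arm:
  steps:
    - [[0, 0, 0.5], [0, 0, 0], 0]
    - [[0, 0, 1], [0, 0, 0], 0]
    - [[0, 0, 1.5], [0, 0, 0], 0]
    - [[0, 0, 2], [0, 0, 0], 0]
    - [[0, 0, 2], [0, 0, 0], 0]

```text
t: 30.5
eef_pos: [0.5119, 0.1414, 0.2346]
ee_rot: [-3.081, 0.61, -0.001]
contact_force: [0.1, 0.2, 0.8]
gripper_width: 0.0229
grip_force: 59.9
```

```bash
python3 - <<'E'
from h import *
f=[]
for i in range(4): f.append(state()['contact_force'][2]);capture('top')
print(np.mean(f)); to((.512,.141,.232),-22.8)
E
```

```text
0.22825625292770416
shift [0.2 0.3 2.5] turn [-0.    -0.     0.007] pos [0.5119 0.1414 0.2345] xdeg -22.4 F [ 0.31 -0.41  0.95] q [-0.87  0.33  0.74  1.61 -0.23  1.29 -2.05] t 30.7
```

The reading went from -1.8 to +0.2 N, so the hook now bears the cup's weight. I'll release.

Call:
move_arm:
  steps:
    - [[0, 0, 0.3], [0, 0, 0], 25]
    - [[0, 0, 0.3], [0, 0, 0], 30]
    - [[0, 0, 0.3], [0, 0, 0], 38]
    - [[0, 0, 0.3], [0, 0, 0], 50]
    - [[0, 0, 0.3], [0, 0, 0], 60]

```text
t: 31.2
eef_pos: [0.5116, 0.1415, 0.2339]
ee_rot: [3.082, -0.61, -0.0]
contact_force: [-0.1, -0.4, -0.3]
gripper_width: 0.051
grip_force: 0.0
```

Call:
move_arm:
  steps:
    - [[0, 0, 0], [0, 0, 0], 70]
    - [[0, 0, 0], [0, 0, 0], 70]
    - [[0, 0, 0], [0, 0, 0], 70]
    - [[0, 0, -5], [0, 0, 0], 70]
    - [[0, 0, -12], [0, 0, 0], 70]

```text
t: 31.7
eef_pos: [0.5114, 0.1414, 0.2462]
ee_rot: [3.081, -0.611, -0.001]
contact_force: [0.3, 0.0, -0.3]
gripper_width: 0.0596
grip_force: 0.0
```

Call:
move_arm:
  steps:
    - [[0, 0, -12], [0, 0, 0], 70]
    - [[0, 0, -28], [0, 0, 0], 70]
    - [[0, 0, -48], [0, 0, 0], 70]
    - [[0, 0, -75], [0, 0, 0], 70]
    - [[0, 0, -100], [0, 0, 0], 70]

```text
t: 32.2
eef_pos: [0.5118, 0.1413, 0.3483]
ee_rot: [-3.081, 0.61, -0.002]
contact_force: [0.7, 0.4, 0.0]
gripper_width: 0.06
grip_force: 0.0
```

```bash
python3 - <<'E'
from h import *
for i in range(12): capture('top')
c=save('scene','s3');w=save('wrist','w3')
for k in (c,w):
    C=cloud(k);m=(C[...,2]>.235)&(C[...,2]<.256)&(np.hypot(C[...,0]-.512,C[...,1]-.141)<.03)
    q=C[m];print(len(q),q.mean(0).round(4) if len(q) else '',cv2.minAreaRect((q[:,:2]*1e3).astype(np.float32)) if len(q)>4 else '')
y=np.hstack([cv2.resize(c['color'][120:220,320:420],(400,400),interpolation=2),cv2.resize(w['color'][100:400,200:500],(400,400),interpolation=2)])
cv2.imwrite('pics/c4.png',y[:,:,::-1]); hookang('scene');print(state()['t'],state()['eef_pos'])
E
```

```text
71 [0.5158 0.1392 0.2442] ((513.5443725585938, 141.28289794921875), (23.9754695892334, 26.82581329345703), 69.8541488647461)
767 [0.5142 0.1423 0.2435] ((513.3019409179688, 142.8048095703125), (24.048240661621094, 23.734907150268555), 68.62981414794922)
scene 11 hook q 1.368 r 0.044 0.08
32.95 [0.51160132 0.1413577  0.34580523]
```

View pics/c4.png

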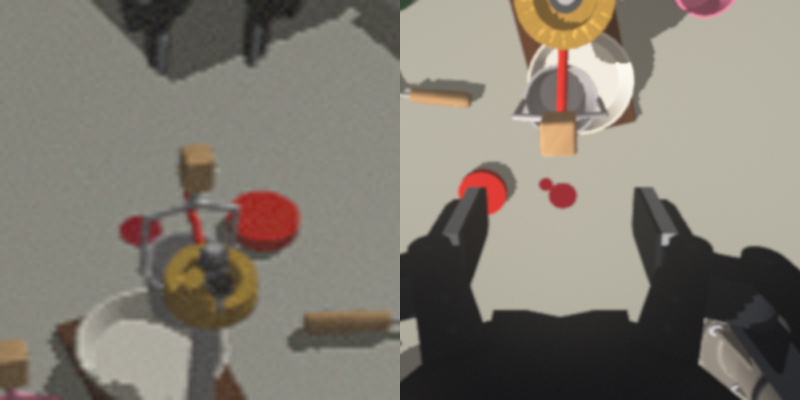

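The cup hangs on the hook: knob centred at about (0.5135,0.142), upright and square, with the gripper clear above. I'll check that it is still, then hand in.

```bash
python3 - <<'E'
from h import *
ok=[]
for i in range(10):
    k=capture('wrist');C=cloud(k);m=(C[...,2]>.235)&(C[...,2]<.256)&(np.hypot(C[...,0]-.512,C[...,1]-.141)<.03)
    ok.append(C[m].mean(0))
print(np.ptp(ok,axis=0).round(4),state()['t'])
if np.ptp(ok,axis=0).max()<.003: print(hand_in())
E
```

```text
[0.001  0.0005 0.0001] 33.45
the job is handed in; nothing more can be done
None
```

The hook is locked over the dish and the straining cup hangs still on it, let go and clear of the robot; the job was handed in at about 33 s, and the jars and bottle were never touched.

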